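# Lay the presentation case on its back and pack the pair of muddlers

### The job

The dark wooden presentation case stands on end against the edge of the black rubber mat: push its top so that it tips over onto its back on the mat, open side up, without lifting it. Then take both square muddlers from their rest together in one grasp and lower them into the case as a pair, lying flat on its two raised blue felt bars, lengthwise and close side by side; do not drop them. Leave the tumbler, the jigger and the olive jar where they stand.

Things in the scene. Friction and masses are not known exactly. Their poses are not given: they have to be found in the camera images.
- case: Dark wooden case standing on end, 0.35 kg: depth 46 (x), width 122 (y), height 210 mm (z). Origin: centre of its lower end. z runs along its length to the top end; x from the open front to the closed back (towards the mat; down once it lies on its back). Pushed about 50 to 60 mm at the top it falls by itself. Walls, back and lower end 6 mm thick.
- case_heel (a point): Middle of the case's bottom back edge, same axes. It stands 1 mm in front of the mat's edge, which blocks it, and the case tips about it. The case's top end is a solid pale block, z 188 to 210 mm, its front flush with the front rim: the place to push.
- case_centre (a point): Middle of the case (z = 105 mm), same axes. The front (-x) opens into a cavity 110 wide, 182 long (case z 6 to 188) and 40 mm deep. Across its floor run two raised blue felt bars, 10 high, 16 mm wide, at case z = 52 and 142 mm, for the muddlers to lie on (bar tops at x = +7 mm, 30 mm below the front rim).
- mat: Black rubber service mat with a red border line, fixed, 240 (x) x 180 (y) x 12 mm. Origin: centre of its underside on the worktop; x runs along its length away from the case, whose heel is at the edge x = -120 mm.
- rest: Dark grey steel rest, fixed, on the left: base 120 (x) x 56 (y) x 8 mm; two cross bars at x = +/-45 mm, 14 mm thick, tops 30 mm above the worktop, with 5 mm lips at their ends out to y = +/-28 mm. Origin: centre of its underside. The muddlers lie on the bars along x; 76 mm between the bars for the fingers.
- muddler_a_centre (a point): Centre of one square wooden muddler, 150 mm long, 20 x 20 mm, 0.06 kg; x along its length towards its black round head (19 mm across, the last 36 mm). Lies on the rest with its centre 40 mm above the worktop and 23 mm from the other's (3 mm gap); the two side by side are 43 mm wide.
- muddler_b_centre (a point): Centre of the other muddler, the same in every respect.
- glass: Clear tumbler, 81 mm wide, 93 mm tall, a bystander on the right. Origin: centre of its foot.
- jigger: Brass jigger, 44 mm wide, 78 mm tall, a bystander on the right at the back. Origin: centre of its foot.
- olives: Olive jar with a yellow lid, 68 mm wide, 112 mm tall, a bystander behind the rest and the case. Origin: centre of its foot.
Things that resemble listed ones, but are neither listed nor needed, are in the scene too. What is shaped like the part that bears muddler_b_centre but white is not meant.

How it is judged:
On the way, in this order (a step that is already met when the one before it is completed fails the run):
1. the case lies on its back on the mat (angle between case's own x axis and vertical above 2.97 rad and x of case_centre in the frame of mat between -0.08 and 0.05 m and y of case_centre in the frame of mat between -0.05 and 0.05 m), for 0.3 s.
2. both muddlers are lifted off the rest at the same time, side by side (height (world z) of each of muddler_a_centre, muddler_b_centre above 0.07 m and distance between muddler_a_centre and muddler_b_centre below 0.04 m), for 0.2 s.
At the end, for the whole second after the job is handed in: Case on its back (10 degrees) at rest on the mat: its middle 80 mm before to 50 mm past the mat's middle lengthwise, 50 mm across. Both muddlers at rest on the felt bars (6 mm in height), within 11 degrees of the case's length and 22 mm of its middle, centres under 35 mm apart (all of step 1 and x of muddler_a_centre in the frame of case between -0.009 and 0.002 m and x of muddler_b_centre in the frame of case between -0.009 and 0.002 m and z of muddler_a_centre in the frame of case between 0.075 and 0.119 m and z of muddler_b_centre in the frame of case between 0.075 and 0.119 m and y of muddler_a_centre in the frame of case between -0.055 and 0.055 m and y of muddler_b_centre in the frame of case between -0.055 and 0.055 m and angle between the x axis of each of muddler_a_centre, muddler_b_centre and the z axis of case, either way round below 0.2 rad and distance between muddler_a_centre and muddler_b_centre below 0.035 m and linear speed of each of case, muddler_a, muddler_b below 0.02 m/s); the robot touches nothing.
It fails at once if the case is lifted (its bottom back edge over 60 mm high) (height (world z) of case_heel above 0.06 m).
It fails at once if a muddler is dropped (it falls freely, faster than 0.6 m/s) ((linear speed of muddler_a above 0.6 m/s and contact force between muddler_a and the fingers below 0.2 N) or (linear speed of muddler_b above 0.6 m/s and contact force between muddler_b and the fingers below 0.2 N)).
It fails at once if the tumbler, jigger or olive jar is moved by more than 25 mm or tipped (distance of any of glass, jigger, olives from where it was at the start of the episode above 0.025 m or angle between any of glass, jigger, olives's own z axis and vertical above 0.4 rad).
It also fails if it takes over 46 s, if anything falls off the work surface, if the arm or the gripper's body presses on something with over 40 N, if the wrist force passes 120 N, or if a joint passes its speed limit or range.

### The arm

A 6-joint arm with a two-finger parallel gripper is mounted at the origin on a cart in front of the work surface, level with it; the furniture and walls round the work are solid. World frame = base frame: x ahead of the robot, y to its left, z up, the work surface at z = 0. Lengths are in m, angles in rad, forces in N, time in s.
With the tool pointing down it reaches from about 0.3 to 0.75 m from the base axis. Payload 8.5 kg.
Tool frame: the origin (TCP) lies midway between the tips of the shut fingers; the grasp point (between the pads) lies 19 mm behind it; z points along the fingers, y is the line along which they close (so a half turn about z gives the same grasp; the last joint's range is limited). The gripper opens to 85 mm and grips with 20 to 120 N. Pads are 22 mm wide; open, the fingers measure 114 mm over their backs; the gripper's body (76 mm by 85 mm) begins 54 mm behind the grasp point. The pads swing forward as they close: fully open they stand 13 mm farther back than shut.
Start: joints at [-1.432, 0.381, 1.297, -0, 1.464, -0.215], TCP at [0.191, -0.516, 0.231] pointing down, gripper open.
Joint ranges: [-3.11, 3.11], [-0.89, 2.33], [0.22, 2.48], [-1.42, 4.56], [0.17, 2.85], [-2.88, 2.88]. Speed limits (rad/s): [2.39, 2.39, 3.14, 3.14, 3.14, 3.14].

### API

Orientations are given as [roll, pitch, yaw] about the fixed x, y, z axes, in that order (R = Rz(yaw) Ry(pitch) Rx(roll)).
In Python, from rig import ctrl gives the robot as it stands. The module is installed in compiled form; this text tells all that it offers.
- The arm moves only by the tool arm_command, never from a script. Its argument "targets" is a list of rows, each an object with "linear": the shift along the tool's x, y, z in mm, a list of three; "turn": the turn about the tool's z in degrees. In form: [{"linear": [dx, dy, dz], "turn": turn}, ...]. A call has 1 to 12 rows; each row is the pose to reach, as a shift and turn from the pose commanded when the call began, along the tool's axes at that moment; what a row does not reach only later rows make up. A row lasts 1/8 s, in which the tool goes at most 62.5 mm and 10.7 degrees, less where a joint would pass 70% of its speed; a pose out of reach is approached as far as the arm can. A call with a gripper value outside its range is refused whole. "grip" is the closure, from -1 (fully open) to 1 (shut), so that 0 is half open, set as the call begins (left out, the last holds). The fingers move at their own pace and stop on an object; "force" is the grip in N (left out, the last holds). Time passes only in rows, so rows that repeat a pose let the fingers close. It gives the time, the measured TCP pose, the force, the opening and the grip force at its end, in the units of the state.
- ctrl.get_obs(): the state, without advancing time (a new reading comes with each control period).
- ctrl.get_image(name): name is "scene" or "top" or "wrist"; returns a dict with "image" (420x560x3 uint8, red, green, blue), "K" (3x3 intrinsics, pixels), "k1" (the pictures are not rectified: a ray, as slopes to the right and down, at radius r is drawn at 1 + k1 r^2 times it, then the intrinsics apply), "position" and "orientation" of the camera in the world; the wrist camera has in their place "T_tool_cam" (4x4, takes a point from camera to tool coordinates, whose origin is the TCP and whose axes are the flange's). Camera axes: x right, y down, z forward; pixel columns grow to the right and rows downward; lengths in m; the calibration is good to about 2 mm. A picture is of the moment at which its call begins: read the wrist's pose just before it. There is no depth.
- ctrl.finish_job(): hands the job in; it is judged then, once.
Trained networks look in the newest picture that a camera, given by its name, has taken for a name from the list of things; names that differ only in an ending like _2 or _b are one class to them, and where a whole thing is asked for, a point or a joint stands for the part that bears it (a point fixed in the world has none). Each returns a list of dicts, best first, with "conf" (0 to 1); they miss things now and then, are a little off and sometimes report something else, mostly with a low value. They report only what shows in the picture. A call takes as long as a camera call. They do not tell look-alikes from the thing itself.
- ctrl.search_frame(camera, query): "extent" ([left, top, right, bottom] in pixels, round what is visible of it).
- ctrl.place_of(camera, query): "uv" ([column, row] in pixels: a listed point, or the origin of a listed thing).
The state is a dict: "time": time; "joint_pos": joint angles; "qd": joint speeds; "joint_torque": joint torques, N m; "ee_pos": TCP position; "ee_rot": TCP orientation; "force": force on the tool from outside, world axes, zero at the start; "ft_torque": the same for the moment, N m; "opening": finger opening in m; "finger_force": force on a finger pad.
Only numpy, scipy, OpenCV 4.12 (cv2) and the standard library are available. Lean on these libraries where they do the work, as an engineer would, in place of code of your own. Each camera call takes 0.05 s, during which the arm holds its last target. There are 200 camera calls.

## Working session

There is one attempt and no reset: what is moved stays moved. The work goes in short steps, Python scripts to look and compute and a tool call to move; the robot and the scene stay as the last step left them, time stands still between calls to the robot, and variables do not carry over. Pictures are saved under pics/ and viewed, at most 10 in all, crops included, and the job is handed in when it is done.

Besides the shell and the picture viewer there is one more tool, called by a JSON object that holds its "fn" and its "kwargs". arm_command: Moves the arm, as the interface text tells. Its arguments: {"type":"object","properties":{"targets":{"type":"array","items":{"type":"object","properties":{"linear":{"type":"array","items":{"type":"number"}},"turn":{"type":"number"}}}},"grip":{"type":"number"},"force":{"type":"number"}},"required":["targets"]}

```bash
mkdir -p pics
cat > h.py <<'E'
import numpy as np, cv2
from scipy.spatial.transform import Rotation as R
from rig import ctrl
def cam(name):
    o=ctrl.get_obs() if name=="wrist" else None
    d=ctrl.get_image(name)
    if name=="wrist":
        T=np.eye(4);T[:3,:3]=R.from_euler('xyz',o['ee_rot']).as_matrix();T[:3,3]=o['ee_pos']
        d['T']=T@np.array(d['T_tool_cam'])
    else:
        T=np.eye(4);q=np.array(d['orientation'])
        T[:3,:3]=q if q.shape==(3,3) else (R.from_euler('xyz',q).as_matrix() if q.size==3 else R.from_quat(q).as_matrix())
        T[:3,3]=d['position'];d['T']=T
    return d
def ray(d,uv):
    K=np.array(d['K']);k=d['k1']
    p=np.array([(uv[0]-K[0,2])/K[0,0],(uv[1]-K[1,2])/K[1,1]]);q=p.copy()
    for _ in range(20): q=p/(1+k*(q@q))
    v=d['T'][:3,:3]@np.r_[q,1];return d['T'][:3,3],v
def at_z(d,uv,z):
    c,v=ray(d,uv);return c+v*(z-c[2])/v[2]
def proj(d,P):
    p=np.linalg.inv(d['T'])@np.r_[P,1];q=p[:2]/p[2];q=q*(1+d['k1']*(q@q))
    K=np.array(d['K']);return np.array([K[0,0]*q[0]+K[0,2],K[1,1]*q[1]+K[1,2]])
def save(d,n): cv2.imwrite('pics/'+n,cv2.cvtColor(d['image'],cv2.COLOR_RGB2BGR))
E
python3 - <<'E'
from h import *
np.set_printoptions(precision=4,suppress=True)
Z=dict(case=0,case_heel=0,case_centre=.105,mat=0,rest=0,muddler_a_centre=.04,glass=0,jigger=0,olives=0)
for n in("top","scene"):
    d=cam(n);save(d,n+'0.png');print(n,d['orientation'],d['position'],d['k1'])
    for k,z in Z.items():
        for r in ctrl.place_of(n,k)[:4]: print(k,round(r['conf'],2),np.round(r['uv']),at_z(d,r['uv'],z))
o=ctrl.get_obs();print(o['ee_rot'],o['ee_pos'],o['time'])
E
```

```text
top [-3.0139 -0.005  -1.5562] [0.2429 0.1134 1.9008] -0.11949673689360844
case 0.73 [282. 201.] [0.5111 0.0924 0.    ]
case_heel 0.91 [288. 204.] [0.4994 0.0627 0.    ]
case_centre 0.56 [283. 197.] [0.514  0.0903 0.105 ]
mat 0.82 [314. 208.] [ 0.4826 -0.0548  0.    ]
mat 0.66 [289. 206.] [0.4869 0.0598 0.    ]
rest 0.41 [241. 212.] [0.4567 0.2799 0.    ]
muddler_a_centre 0.43 [243. 212.] [0.4519 0.2656 0.04  ]
jigger 0.64 [393. 205.] [ 0.5009 -0.4244  0.    ]
olives 0.66 [391. 206.] [ 0.4975 -0.4177  0.    ]
olives 0.49 [259. 189.] [0.568  0.1988 0.    ]
scene [-2.2519  0.0079 -2.491 ] [-0.3264  1.1421  1.1433] -0.1280130255222539
case 0.58 [281. 224.] [0.4989 0.0906 0.    ]
case_heel 0.66 [286. 222.] [0.4903 0.0734 0.    ]
case_heel 0.27 [280. 202.] [ 0.5821 -0.0066  0.    ]
case_centre 0.98 [280. 200.] [0.5033 0.09   0.105 ]
case_centre 0.71 [311. 207.] [0.3982 0.0577 0.105 ]
case_centre 0.24 [282. 224.] [0.4209 0.1843 0.105 ]
mat 0.84 [308. 206.] [ 0.4818 -0.0465  0.    ]
rest 0.7 [255. 262.] [0.4502 0.2924 0.    ]
muddler_a_centre 0.57 [258. 254.] [0.4393 0.2868 0.04  ]
glass 0.35 [373. 168.] [ 0.415  -0.4097  0.    ]
jigger 0.52 [354. 162.] [ 0.5    -0.4028  0.    ]
jigger 0.47 [376. 167.] [ 0.4077 -0.4207  0.    ]
jigger 0.3 [280. 199.] [ 0.5916 -0.0184  0.    ]
olives 0.91 [248. 232.] [0.5659 0.1931 0.    ]
[-3.1416 -0.      0.3537] [ 0.1905 -0.5159  0.2313] 1.0
```

Run:
```python
import cv2
a=cv2.imread('pics/top0.png')[150:270,200:420];cv2.imwrite('pics/tc.png',cv2.resize(a,(800,436),interpolation=cv2.INTER_CUBIC))
a=cv2.imread('pics/scene0.png')[130:290,200:400];cv2.imwrite('pics/sc.png',cv2.resize(a,(750,600),interpolation=cv2.INTER_CUBIC))
```

```text
(no output)
```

View pics/tc.png

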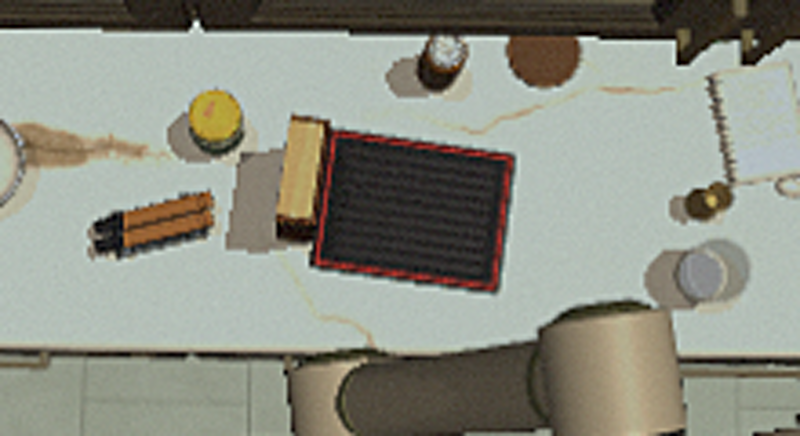

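View pics/sc.png

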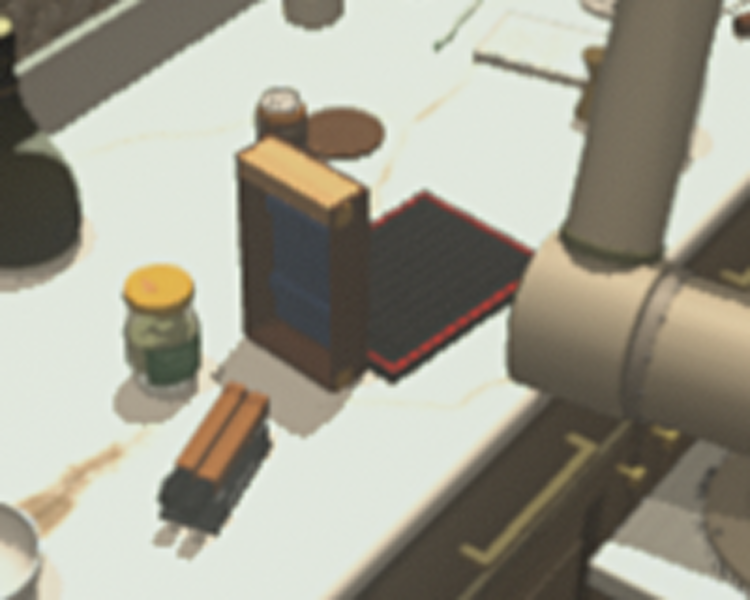

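The top view shows the case's pale top (crop 280–328, 115–240), the mat to its right, and the muddlers at crop (155,225) with black heads to the left. The olive jar is at (215,125), behind. The scene view agrees.

Run:
```python
from h import *
np.set_printoptions(precision=4,suppress=True)
d=cam("top");s=800/220;f=lambda u,v:(200+u/s,150+v/s)
def P(L,z):return np.array([at_z(d,f(*p),z) for p in L])
m=P([(332,130),(514,153),(497,291),(312,266)],.012);print(m,m.mean(0))
x=(m[1]+m[2]-m[0]-m[3])[:2];y=(m[0]+m[1]-m[2]-m[3])[:2]
print('mat len',np.linalg.norm(x)/2,np.linalg.norm(y)/2,np.degrees([np.arctan2(x[1],x[0]),np.arctan2(y[1],y[0])]))
# refine via minAreaRect of dark region
im=d['image'];print('case top',P([(290,115),(328,122),(277,212),(315,215)],.21))
print('mud',P([(120,213),(210,193),(214,232),(122,258),(93,228),(95,255)],.05))
hsv=cv2.cvtColor(im,cv2.COLOR_RGB2HSV)
def reg(mask,z,n):
    k,l,st,c=cv2.connectedComponentsWithStats(mask.astype(np.uint8))
    for i in range(1,k):
        if st[i,4]>40:
            v,u=np.nonzero(l==i);W=np.array([at_z(d,(a,b),z)[:2] for a,b in zip(u,v)])
            r=cv2.minAreaRect((W*1000).astype(np.float32));e=np.linalg.eigh(np.cov(W.T))[1][:,1]
            print(n,st[i],c[i],W.mean(0),r,np.degrees(np.arctan2(e[1],e[0])))
box=np.zeros(im.shape[:2],bool);box[175:235,220:345]=1
H,S,V=[hsv[...,i].astype(int) for i in range(3)]
reg(box&(H<30)&(S>70)&(V>150)&(np.indices(H.shape)[1]>272)&(np.indices(H.shape)[1]<295),.21,'casetop')
reg(box&(H<20)&(S>100)&(V>90)&(np.indices(H.shape)[1]<262),.05,'mudwood')
reg(box&((V<90)|((H<8)|(H>170))&(S>120))&(np.indices(H.shape)[1]>285),.012,'mat')
o=ctrl.get_obs();print(o['time'])
```

```text
[[ 0.5816  0.0496  0.012 ]
 [ 0.5558 -0.182   0.012 ]
 [ 0.38   -0.1597  0.012 ]
 [ 0.4082  0.0729  0.012 ]] [ 0.4814 -0.0548  0.012 ]
mat len 0.23366442845914556 0.17602216553406538 [-96.6336  -7.4199]
case top [[0.5626 0.1043 0.21  ]
 [0.5552 0.061  0.21  ]
 [0.4513 0.1173 0.21  ]
 [0.4486 0.0745 0.21  ]]
mud [[0.4669 0.3115 0.05  ]
 [0.4934 0.2008 0.05  ]
 [0.4451 0.1949 0.05  ]
 [0.4111 0.3075 0.05  ]
 [0.4477 0.3444 0.05  ]
 [0.4143 0.3409 0.05  ]]
casetop [276 183  13  27 242] [282.0455 196.1694] [0.502  0.0939] ((502.28985595703125, 93.89090728759766), (37.8525505065918, 107.16634368896484), 82.81594848632812) 172.76561859191168
mudwood [234 203  25  15 199] [245.5126 209.8744] [0.4619 0.2551] ((462.53131103515625, 254.82537841796875), (40.61418914794922, 116.15087890625), 15.016640663146973) 107.37071137995423
mat [ 286  183   55   48 2014] [312.5943 207.4176] [ 0.4825 -0.0492] ((486.8199157714844, -48.61335754394531), (243.70037841796875, 185.335693359375), 82.65628814697266) 80.67882936793363
1.05
```

```bash
cat > go.py <<'E'
import sys
from h import *
o=ctrl.get_obs();M=R.from_euler('xyz',o['ee_rot']).as_matrix();y0=np.degrees(np.arctan2(M[1,0],M[0,0]))
print(o['time'],np.round(o['ee_pos'],4),'yaw',round(y0,2),'op',o['opening'],'ff',o['finger_force'],'F',np.round(o['force'],1))
for a in sys.argv[1:]:
    x,y,z,w=map(float,a.split(','));print(a,np.round(M.T@(np.array([x,y,z])-o['ee_pos'])*1000,1),'turn',round(-(w-y0),1))
E
python3 go.py .1905,-.516,.30,83 .51,.178,.30,83 .51,.178,.195,83
```

```text
1.05 [ 0.1905 -0.5159  0.2313] yaw 20.27 op 0.08582890648026545 ff 0.0 F [-0.7 -0.5  0.5]
.1905,-.516,.30,83 [ -0.1   0.1 -68.7] turn -62.7
.51,.178,.30,83 [ 540.1 -540.3  -68.7] turn -62.7
.51,.178,.195,83 [ 540.1 -540.3   36.3] turn -62.7
```

{"fn": "arm_command", "kwargs": {"targets": [{"linear": [20, -20, -70], "turn": -8}, {"linear": [60, -60, -90], "turn": -16}, {"linear": [540, -540, -90], "turn": -63}, {"linear": [540, -540, -90], "turn": -63}, {"linear": [540, -540, -90], "turn": -63}, {"linear": [540, -540, -90], "turn": -63}, {"linear": [540, -540, -90], "turn": -63}, {"linear": [540, -540, -90], "turn": -63}, {"linear": [540, -540, -90], "turn": -63}, {"linear": [540, -540, -90], "turn": -63}, {"linear": [540, -540, -90], "turn": -63}, {"linear": [540, -540, -90], "turn": -63}], "grip": 1}}

```text
time: 2.55
ee_pos: [0.4855, 0.1255, 0.3212]
ee_rot: [3.141, 0.0, 1.454]
force: [-0.6, -0.5, 0.1]
opening: 0.0
finger_force: 0.0
```

```bash
python3 go.py .51,.178,.32,83 .51,.178,.197,83
```

```text
2.55 [0.4855 0.1255 0.3212] yaw 83.29 op 3.7868273263933167e-05 ff 0.0 F [-0.6 -0.5  0.1]
.51,.178,.32,83 [55.  18.2  1.2] turn 0.3
.51,.178,.197,83 [ 55.   18.1 124.2] turn 0.3
```

{"fn": "arm_command", "kwargs": {"targets": [{"linear": [0, 0, 0], "turn": 0}, {"linear": [0, 0, 0], "turn": 0}]}}

```text
time: 2.8
ee_pos: [0.4848, 0.1231, 0.3209]
ee_rot: [-3.141, 0.0, 1.454]
force: [0.2, 0.1, 0.3]
opening: 0.0003
finger_force: 0.0
```

```bash
python3 go.py .51,.178,.197,83
python3 - <<'E'
from h import *
np.set_printoptions(precision=4,suppress=True)
d=cam('wrist');save(d,'w1.png')
for k,z in dict(case_centre=.105,muddler_a_centre=.04,rest=0,olives=0).items():
    for r in ctrl.place_of('wrist',k): print(k,r['conf'],np.round(r['uv']),at_z(d,r['uv'],z))
E
```

```text
2.8 [0.4848 0.1231 0.3209] yaw 83.29 op 0.0003353093246765535 ff 0.0 F [0.2 0.1 0.3]
.51,.178,.197,83 [ 57.5  18.7 123.9] turn 0.3
case_centre 0.73 [292. 208.] [0.4991 0.0932 0.105 ]
muddler_a_centre 0.79 [235.  72.] [0.4444 0.2718 0.04  ]
rest 0.63 [247.  78.] [0.4566 0.2675 0.    ]
rest 0.43 [294. 189.] [0.5063 0.0963 0.    ]
olives 0.69 [335. 119.] [0.5795 0.1953 0.    ]
olives 0.65 [247.  80.] [0.4558 0.2656 0.    ]
olives 0.3 [235.  71.] [0.4408 0.2793 0.    ]
```

View pics/w1.png

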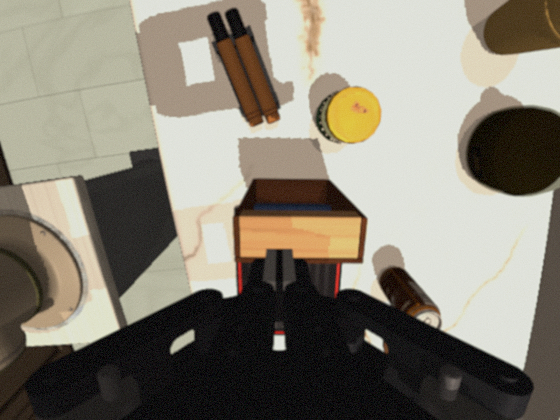

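The wrist view shows the case's pale block with its front edge at (236,210)–(361,216). The muddlers lie at (245,70), heads up, and the jar is at (355,115). I'll now measure the corners.

```bash
python3 - <<'E'
from h import *
np.set_printoptions(precision=4,suppress=True)
d=cam('wrist')
c=np.array([at_z(d,p,.21) for p in[(236,210),(361,216),(365,262),(237,258)]]);print(c,c.mean(0));e=c[1]-c[0];print('front len,heading',np.linalg.norm(e),np.degrees(np.arctan2(e[1],e[0])),'front mid',(c[0]+c[1])/2)
# muddler: tops z .05 : wood far corners of pair & near ends; heads at .0495
m=np.array([at_z(d,p,.05) for p in[(217,43),(247,37),(278,108),(248,118)]]);print(m,m.mean(0))
for a,b in((m[3],m[0]),(m[2],m[1])):v=b-a;print(np.linalg.norm(v),np.degrees(np.arctan2(v[1],v[0])))
E
python3 go.py .506,.165,.32,83 .506,.165,.197,83
```

```text
[[0.4475 0.1254 0.21  ]
 [0.5584 0.1063 0.21  ]
 [0.5603 0.0602 0.21  ]
 [0.4409 0.0792 0.21  ]] [0.5018 0.0928 0.21  ]
front len,heading 0.11258778757185033 -9.814983496791356 front mid [0.503  0.1158 0.21  ]
[[0.4288 0.3063 0.05  ]
 [0.4679 0.3083 0.05  ]
 [0.4964 0.2171 0.05  ]
 [0.4549 0.2092 0.05  ]] [0.462  0.2602 0.05  ]
0.10052402189113649 105.04131703315441
0.09562709271715382 107.38893719003808
3.1 [0.4849 0.1225 0.3213] yaw 83.18 op 0.0003673383165490307 ff 0.0 F [-0.5  0.2 -0.4]
.506,.165,.32,83 [44.7 15.9  1.3] turn 0.2
.506,.165,.197,83 [ 44.7  15.9 124.3] turn 0.2
```

{"fn": "arm_command", "kwargs": {"targets": [{"linear": [48, 16, 0], "turn": 0}, {"linear": [48, 16, 0], "turn": 0}, {"linear": [48, 16, 62], "turn": 0}, {"linear": [48, 16, 124], "turn": 0}, {"linear": [48, 16, 124], "turn": 0}, {"linear": [28, 16, 124], "turn": 0}]}}

```text
time: 3.85
ee_pos: [0.5051, 0.1492, 0.1995]
ee_rot: [3.139, -0.001, 1.454]
force: [0.0, -0.6, 0.0]
opening: -0.0003
finger_force: 0.0
```

```bash
python3 go.py .506,.130,.197,83
```

```text
3.85 [0.5051 0.1492 0.1995] yaw 83.32 op -0.00033519889851536865 ff 0.0 F [ 0.  -0.6  0. ]
.506,.130,.197,83 [-19.    3.1   2.5] turn 0.3
```

{"fn": "arm_command", "kwargs": {"targets": [{"linear": [-10, 0, 2], "turn": 0}, {"linear": [-18, 0, 2], "turn": 0}, {"linear": [-26, 0, 2], "turn": 0}, {"linear": [-34, 0, 2], "turn": 0}, {"linear": [-42, 0, 2], "turn": 0}, {"linear": [-50, 0, 2], "turn": 0}, {"linear": [-58, 0, 2], "turn": 0}, {"linear": [-66, 0, 2], "turn": 0}, {"linear": [-74, 0, 2], "turn": 0}, {"linear": [-82, 0, 2], "turn": 0}, {"linear": [-88, 0, 2], "turn": 0}]}}

```text
time: 5.22
ee_pos: [0.4938, 0.0614, 0.1951]
ee_rot: [3.142, -0.0, 1.453]
force: [0.2, 0.5, 0.3]
opening: 0.0001
finger_force: 0.0
```

```bash
python3 - <<'E'
from h import *
d=cam('scene');save(d,'s2.png')
a=d['image'][130:290,200:400];cv2.imwrite('pics/s2c.png',cv2.cvtColor(cv2.resize(a,(600,480)),cv2.COLOR_RGB2BGR))
E
python3 go.py
```

```text
5.275 [0.4938 0.061  0.1951] yaw 83.24 op -0.0003093144839444764 ff 0.0 F [ 0.4 -0.9 -0.3]
```

View pics/s2c.png

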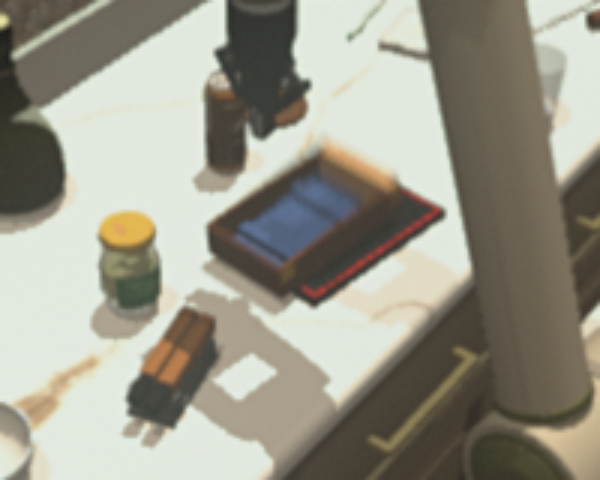

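The scene view shows the case on its back on the mat, open side up, with the felt bars visible. Next I'll hover near the muddlers and measure them closely.

```bash
python3 go.py .478,.187,.22,106
```

```text
5.275 [0.4938 0.061  0.1951] yaw 83.24 op -0.0003093144839444764 ff 0.0 F [ 0.4 -0.9 -0.3]
.478,.187,.22,106 [123.3 -30.5 -25. ] turn -22.8
```

{"fn": "arm_command", "kwargs": {"targets": [{"linear": [60, -15, -30], "turn": -10}, {"linear": [123, -30, -30], "turn": -20}, {"linear": [123, -30, -25], "turn": -23}, {"linear": [123, -30, -25], "turn": -23}, {"linear": [123, -30, -25], "turn": -23}, {"linear": [123, -30, -25], "turn": -23}], "grip": -1}}

```text
time: 6.02
ee_pos: [0.4788, 0.1865, 0.2201]
ee_rot: [-3.142, 0.0, 1.852]
force: [-0.6, -0.8, 0.2]
opening: 0.0857
finger_force: 0.0
```

```bash
python3 go.py
python3 - <<'E'
from h import *
np.set_printoptions(precision=4,suppress=True)
d=cam('wrist');save(d,'w3.png');np.save('w3.npy',d,allow_pickle=True)
for k,z in dict(muddler_a_centre=.04,rest=0).items():
    for r in ctrl.place_of('wrist',k): print(k,r['conf'],np.round(r['uv']),at_z(d,r['uv'],z))
t=cam('top');save(t,'t3.png');
for k,z in dict(case_centre=.035,muddler_a_centre=.04,case_heel=.0).items():
    for r in ctrl.place_of('top',k): print(k,r['conf'],np.round(r['uv']),at_z(t,r['uv'],z))
E
```

```text
6.025 [0.4788 0.1865 0.2201] yaw 106.13 op 0.08565786144008901 ff 0.0 F [-0.6 -0.8  0.2]
muddler_a_centre 0.69 [270. 106.] [0.4458 0.2719 0.04  ]
rest 0.56 [278. 115.] [0.4552 0.2666 0.    ]
muddler_a_centre 0.64 [243. 213.] [0.4469 0.2655 0.04  ]
case_heel 0.58 [281. 203.] [0.5036 0.0964 0.    ]
```

View pics/w3.png

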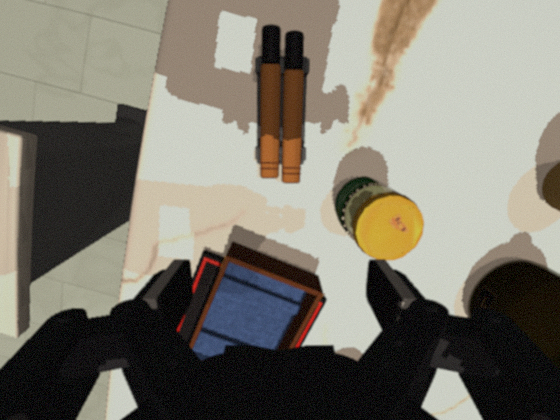

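Run:
```python
from h import *
np.set_printoptions(precision=4,suppress=True)
d=np.load('w3.npy',allow_pickle=True).item()
def show(n,a,b,z):
    a=at_z(d,a,z);b=at_z(d,b,z);v=b-a;print(n,a[:2],b[:2],'mid',(a+b)[:2]/2,'len',np.linalg.norm(v),'hd',np.degrees(np.arctan2(v[1],v[0])))
show('L top',(269,163),(271,26),.05);show('L bot',(269,177),(271,26),.035)
show('R top',(291,168),(294,33),.05);show('R bot',(291,183),(294,33),.035)
show('wood L',(269,163),(270.5,64),.05);show('wood R',(291,168),(293.5,69),.05)
show('width near',(260,163),(301,168),.05);show('width far',(261,64),(304,69),.05)
show('rest lips far',(258,60),(309,60),.033);show('rest lips near',(256,150),(305,150),.033)
print(d['T'][:3,3])
```

```text
L top [0.4602 0.2158] [0.4268 0.3423] mid [0.4435 0.2791] len 0.13082815910266052 hd 104.78895874395846
L bot [0.4644 0.1991] [0.4252 0.3466] mid [0.4448 0.2728] len 0.1526621259491942 hd 104.86766108914418
R top [0.484  0.2172] [0.4497 0.3425] mid [0.4668 0.2798] len 0.129910744181668 hd 105.3198216883804
R bot [0.49   0.1993] [0.4492 0.3468] mid [0.4696 0.2731] len 0.15297044797700157 hd 105.46778391814757
wood L [0.4602 0.2158] [0.4356 0.3093] mid [0.4479 0.2626] len 0.09667935040306236 hd 104.73896321473406
wood R [0.484  0.2172] [0.4585 0.3112] mid [0.4713 0.2642] len 0.09736563359255428 hd 105.1646224033491
width near [0.4511 0.2132] [0.4942 0.2201] mid [0.4726 0.2167] len 0.04360440452023707 hd 9.109205594749131
width far [0.4267 0.3068] [0.4684 0.314 ] mid [0.4475 0.3104] len 0.04233983673637205 hd 9.888740225212487
rest lips far [0.4209 0.3126] [0.4713 0.3271] mid [0.4461 0.3199] len 0.052403342044284554 hd 16.132520178919236
rest lips near [0.4427 0.2236] [0.4944 0.2385] mid [0.4686 0.231 ] len 0.053823478930299665 hd 16.0551623370605
[0.4598 0.2527 0.3632]
```

The wrist view shows the muddlers at (270,100) and (293,108) with clean edges. The pair's centre is at about (0.457, 0.274), heading 105.3°, which agrees with the rest.

```bash
python3 go.py .457,.274,.12,105.5 .457,.274,.023,105.5
```

```text
6.375 [0.4785 0.1874 0.2201] yaw 106.25 op 0.08533074769632232 ff 0.0 F [-0.5 -0.1  0.7]
.457,.274,.12,105.5 [ 89.1   3.6 100.1] turn 0.8
.457,.274,.023,105.5 [ 89.1   3.6 197.1] turn 0.8
```

{"fn": "arm_command", "kwargs": {"targets": [{"linear": [50, 2, 30], "turn": 0.5}, {"linear": [89, 3.5, 60], "turn": 0.7}, {"linear": [89, 3.5, 110], "turn": 0.7}, {"linear": [89, 3.5, 135], "turn": 0.7}, {"linear": [89, 3.5, 160], "turn": 0.7}, {"linear": [89, 3.5, 180], "turn": 0.7}, {"linear": [89, 3.5, 197], "turn": 0.7}, {"linear": [89, 3.5, 197], "turn": 0.7}, {"linear": [89, 3.5, 197], "turn": 0.7}]}}

```text
time: 7.5
ee_pos: [0.4573, 0.2741, 0.0237]
ee_rot: [3.141, -0.0, 1.843]
force: [0.7, -0.5, 0.7]
opening: 0.0857
finger_force: 0.0
```

{"fn": "arm_command", "kwargs": {"targets": [{"linear": [0, 0, 0], "turn": 0}, {"linear": [0, 0, 0], "turn": 0}, {"linear": [0, 0, 0], "turn": 0}, {"linear": [0, 0, 0], "turn": 0}, {"linear": [0, 0, 0], "turn": 0}, {"linear": [0, 0, 0], "turn": 0}], "grip": 1, "force": 50}}

```text
time: 8.25
ee_pos: [0.457, 0.274, 0.0236]
ee_rot: [3.141, -0.0, 1.843]
force: [-0.5, -1.0, 6.0]
opening: 0.039
finger_force: 50.8
```

{"fn": "arm_command", "kwargs": {"targets": [{"linear": [0, 0, -8], "turn": 0}, {"linear": [0, 0, -20], "turn": 0}, {"linear": [0, 0, -40], "turn": 0}, {"linear": [0, 0, -65], "turn": 0}, {"linear": [0, 0, -90], "turn": 0}, {"linear": [0, 0, -115], "turn": 0}, {"linear": [0, 0, -135], "turn": 0}, {"linear": [0, 0, -145], "turn": 0}, {"linear": [0, 0, -145], "turn": 0}, {"linear": [0, 0, -145], "turn": 0}]}}

```text
time: 9.5
ee_pos: [0.4565, 0.2738, 0.1673]
ee_rot: [-3.14, 0.0, 1.843]
force: [0.1, -0.0, -1.8]
opening: 0.039
finger_force: 50.4
```

```bash
python3 go.py
python3 - <<'E'
from h import *
np.set_printoptions(precision=4,suppress=True)
t=cam('top');save(t,'t4.png');s=cam('scene')
for n,d in(('top',t),('scene',s)):
  for k,z in dict(case_centre=.035,case=.035,mat=0,muddler_a_centre=.185).items():
    for r in ctrl.place_of(n,k): print(n,k,round(r['conf'],2),np.round(r['uv']),at_z(d,r['uv'],z))
a=t['image'][160:250,210:360];b=s['image'][150:250,210:360]
im=np.vstack([cv2.resize(a,(600,360),interpolation=2),cv2.resize(b,(360,240),interpolation=2)[:, :].repeat(1,0) if 0 else np.hstack([cv2.resize(b,(360,240),interpolation=2),np.zeros((240,240,3),np.uint8)])])
cv2.imwrite('pics/m4.png',cv2.cvtColor(im,cv2.COLOR_RGB2BGR))
E
```

```text
9.5 [0.4565 0.2738 0.1673] yaw 105.57 op 0.03897583539576919 ff 50.42345345020294 F [ 0.1 -0.  -1.8]
top case_centre 0.75 [305. 203.] [ 0.5004 -0.0107  0.035 ]
top case 0.57 [280. 203.] [0.4988 0.0985 0.035 ]
top mat 0.87 [313. 207.] [ 0.4854 -0.0525  0.    ]
top muddler_a_centre 0.44 [240. 210.] [0.4467 0.2678 0.185 ]
scene case_centre 0.71 [298. 200.] [ 0.5068 -0.0192  0.035 ]
scene case 0.66 [280. 216.] [0.5023 0.0917 0.035 ]
scene mat 0.84 [309. 206.] [ 0.4813 -0.0527  0.    ]
scene muddler_a_centre 0.6 [255. 214.] [0.4567 0.2735 0.185 ]
```

View pics/m4.png

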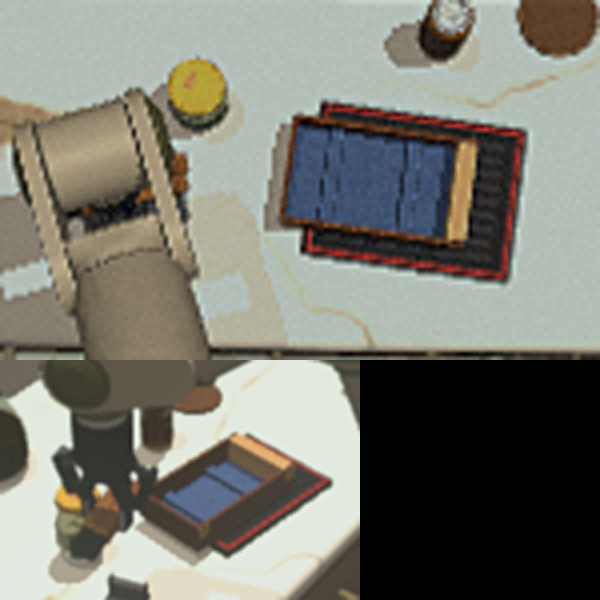

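The pair is lifted in the fingers. The case lies on the mat with its rim corners at crop (294,115), (478,140), (466,245) and (282,222), pale end to the right.

```bash
python3 - <<'E'
from h import *
np.set_printoptions(precision=4,suppress=True)
d=cam('top')
c=np.array([at_z(d,(210+u/4,160+v/4),.058) for u,v in[(294,115),(478,140),(466,245),(282,222)]]);print(c,c.mean(0))
x=c[1]+c[2]-c[0]-c[3];print('len',np.linalg.norm(x)/2,np.degrees(np.arctan2(x[1],x[0])),'w',np.linalg.norm(c[0]+c[1]-c[2]-c[3])/2)
u=x/np.linalg.norm(x);print('z=97 point',c.mean(0)-u*.008, 'or 97 from low end',(c[0]+c[3])/2+u*.097)
im=d['image'];H,S,V=[cv2.cvtColor(im,cv2.COLOR_RGB2HSV)[...,i].astype(int) for i in range(3)]
m=(H>100)&(H<130)&(S>90);m[:,:275]=0;m[:,330:]=0;m[:175]=0;m[230:]=0
v,uu=np.nonzero(m);W=np.array([at_z(d,p,.024)[:2] for p in zip(uu,v)]);print('blue',len(W),W.mean(0),cv2.minAreaRect((W*1000).astype(np.float32)))
E
python3 go.py .488,-.005,.167,83
```

```text
[[ 0.5591  0.0861  0.058 ]
 [ 0.5339 -0.1211  0.058 ]
 [ 0.4153 -0.1076  0.058 ]
 [ 0.438   0.0979  0.058 ]] [ 0.4866 -0.0112  0.058 ]
len 0.207727232281096 -96.62091300549064 w 0.12052058091981357
z=97 point [ 0.4875 -0.0032  0.058 ] or 97 from low end [ 0.4874 -0.0043  0.058 ]
blue 882 [ 0.493  -0.0004] ((489.97943115234375, -15.065826416015625), (215.64247131347656, 139.8832244873047), 79.00812530517578)
10.05 [0.4569 0.274  0.168 ] yaw 105.57 op 0.03917783086367151 ff 50.42489469051361 F [-0.3 -0.1 -1.3]
.488,-.005,.167,83 [-277.1  -44.9    1. ] turn 22.6
```

{"fn": "arm_command", "kwargs": {"targets": [{"linear": [-20, -3, 0], "turn": 3}, {"linear": [-60, -10, 0], "turn": 8}, {"linear": [-105, -17, 0], "turn": 12}, {"linear": [-150, -24, 0], "turn": 16}, {"linear": [-195, -31, 0], "turn": 20}, {"linear": [-235, -38, 0], "turn": 22}, {"linear": [-262, -43, 0], "turn": 22.4}, {"linear": [-274, -45.5, 5], "turn": 22.4}, {"linear": [-275, -46, 15], "turn": 22.4}, {"linear": [-275, -46, 25], "turn": 22.4}, {"linear": [-275, -46, 25], "turn": 22.4}, {"linear": [-275, -46, 25], "turn": 22.4}]}}

```text
time: 11.55
ee_pos: [0.4865, -0.0028, 0.1431]
ee_rot: [3.141, 0.0, 1.453]
force: [-1.7, -0.5, -1.9]
opening: 0.0389
finger_force: 50.4
```

```bash
python3 go.py .489,-.003,.09,83.3
python3 - <<'E'
from h import *
d=cam('wrist');save(d,'w5.png');np.save('w5.npy',d,allow_pickle=True)
E
```

```text
11.55 [ 0.4865 -0.0028  0.1431] yaw 83.22 op 0.038892664875989295 ff 50.44258654117584 F [-1.7 -0.5 -1.9]
.489,-.003,.09,83.3 [ 0.1  2.5 53.1] turn -0.1
```

View pics/w5.png

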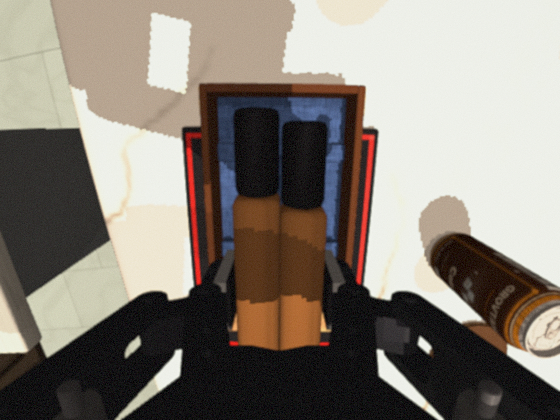

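The wrist view shows the muddlers (columns 235–326) centred in the case (rim columns 203–364) and parallel to it. They have a small lengthwise stagger.

Run:
```python
from h import *
np.set_printoptions(precision=4,suppress=True)
d=np.load('w5.npy',allow_pickle=True).item()
g=lambda p,z:at_z(d,p,z)
a,b=g((203,88),.058),g((364,88),.058);e=b-a;print('low end',a,b,(a+b)/2,np.linalg.norm(e),np.degrees(np.arctan2(e[1],e[0])))
for z in(.165,.17):print('heads',g((258,109),z),g((305,123),z))
L,Rr=g((216,220),.058),g((346,220),.058);print('inner at row220',L,Rr,(L+Rr)/2)
m=(a+b)/2;u=np.array([-.118,-.993,0]);print('z97',m+u*.097)
```

```text
low end [0.4442 0.1008 0.058 ] [0.5604 0.087  0.058 ] [0.5023 0.0939 0.058 ] 0.11703180543973411 -6.790030955811717
heads [0.488  0.0739 0.165 ] [0.5057 0.0665 0.165 ]
heads [0.4883 0.0736 0.17  ] [0.5052 0.0664 0.17  ]
inner at row220 [0.4363 0.0007 0.058 ] [ 0.541 -0.012  0.058] [ 0.4886 -0.0057  0.058 ]
z97 [ 0.4908 -0.0025  0.058 ]
```

{"fn": "arm_command", "kwargs": {"targets": [{"linear": [0, 2.5, 20], "turn": 0}, {"linear": [0, 2.5, 40], "turn": 0}, {"linear": [0, 2.5, 60], "turn": 0}, {"linear": [0, 2.5, 78], "turn": 0}, {"linear": [0, 2.5, 93], "turn": 0}, {"linear": [0, 2.5, 105], "turn": 0}, {"linear": [0, 2.5, 113], "turn": 0}, {"linear": [0, 2.5, 116], "turn": 0}, {"linear": [0, 2.5, 116], "turn": 0}, {"linear": [0, 2.5, 116], "turn": 0}]}}

```text
time: 12.85
ee_pos: [0.4891, -0.0036, 0.0274]
ee_rot: [3.141, 0.0, 1.452]
force: [0.2, 0.7, -1.3]
opening: 0.0392
finger_force: 50.5
```

{"fn": "arm_command", "kwargs": {"targets": [{"linear": [0, 0, 1], "turn": 0}, {"linear": [0, 0, 2], "turn": 0}, {"linear": [0, 0, 3], "turn": 0}, {"linear": [0, 0, 3], "turn": 0}, {"linear": [0, 0, 3], "turn": 0}]}}

```text
time: 13.48
ee_pos: [0.4889, -0.0036, 0.0241]
ee_rot: [3.142, -0.0, 1.452]
force: [-0.0, 1.3, -1.6]
opening: 0.0392
finger_force: 50.5
```

{"fn": "arm_command", "kwargs": {"targets": [{"linear": [0, 0, 0.5], "turn": 0}, {"linear": [0, 0, 1], "turn": 0}, {"linear": [0, 0, 1.5], "turn": 0}, {"linear": [0, 0, 1.5], "turn": 0}, {"linear": [0, 0, 1.5], "turn": 0}]}}

```text
time: 14.1
ee_pos: [0.4889, -0.0036, 0.0226]
ee_rot: [3.142, 0.0, 1.452]
force: [0.2, -0.5, -1.6]
opening: 0.039
finger_force: 50.5
```

{"fn": "arm_command", "kwargs": {"targets": [{"linear": [0, 0, 0.5], "turn": 0}, {"linear": [0, 0, 1], "turn": 0}, {"linear": [0, 0, 1], "turn": 0}, {"linear": [0, 0, 1], "turn": 0}]}}

```text
time: 14.6
ee_pos: [0.4889, -0.0036, 0.0216]
ee_rot: [3.141, 0.0, 1.452]
force: [-0.5, 0.3, 1.0]
opening: 0.0388
finger_force: 50.7
```

{"fn": "arm_command", "kwargs": {"targets": [{"linear": [0, 0, 0.5], "turn": 0}, {"linear": [0, 0, 0.5], "turn": 0}, {"linear": [0, 0, 0.5], "turn": 0}]}}

```text
time: 14.98
ee_pos: [0.4889, -0.0035, 0.0215]
ee_rot: [3.141, 0.0, 1.452]
force: [-3.2, 1.5, 6.8]
opening: 0.0395
finger_force: 51.5
```

{"fn": "arm_command", "kwargs": {"targets": [{"linear": [0, 0, 0], "turn": 0}, {"linear": [0, 0, 0], "turn": 0}, {"linear": [0, 0, 0], "turn": 0}, {"linear": [0, 0, 0], "turn": 0}], "grip": -0.3}}

```text
time: 15.48
ee_pos: [0.4889, -0.0036, 0.021]
ee_rot: [-3.141, -0.0, 1.452]
force: [-0.1, 0.0, 0.1]
opening: 0.0556
finger_force: 0.0
```

{"fn": "arm_command", "kwargs": {"targets": [{"linear": [0, 0, -5], "turn": 0}, {"linear": [0, 0, -15], "turn": 0}, {"linear": [0, 0, -30], "turn": 0}, {"linear": [0, 0, -50], "turn": 0}, {"linear": [0, 0, -80], "turn": 0}, {"linear": [0, 0, -120], "turn": 0}, {"linear": [-60, 0, -170], "turn": 0}, {"linear": [-100, 0, -200], "turn": 0}, {"linear": [-120, 0, -200], "turn": 0}, {"linear": [-120, 0, -200], "turn": 0}, {"linear": [-120, 0, -200], "turn": 0}]}}

```text
time: 16.85
ee_pos: [0.4744, -0.122, 0.221]
ee_rot: [-3.141, -0.0, 1.452]
force: [-0.1, -0.2, -0.2]
opening: 0.0557
finger_force: 0.0
```

```bash
python3 go.py
python3 - <<'E'
from h import *
np.set_printoptions(precision=4,suppress=True)
d=cam('wrist');save(d,'w6.png');np.save('w6.npy',d,allow_pickle=True)
E
```

```text
16.85 [ 0.4744 -0.122   0.221 ] yaw 83.19 op 0.05567070392309799 ff 0.0 F [-0.1 -0.2 -0.2]
```

View pics/w6.png

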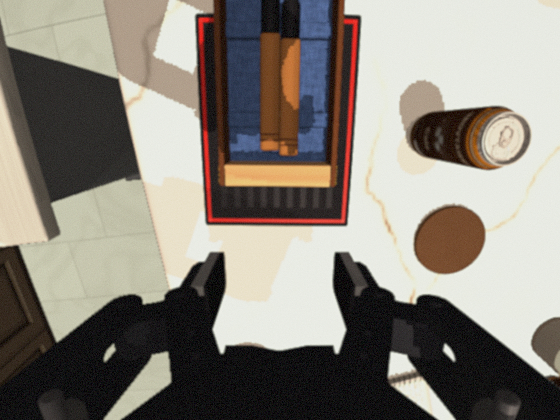

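The view shows both muddlers lying flat, side by side and parallel in the case. Their near ends are at (269,151) and (288,156), and the block's inner edge is at row ~164.

Run:
```python
from h import *
np.set_printoptions(precision=4,suppress=True)
d=np.load('w6.npy',allow_pickle=True).item();u=np.array([-.118,-.993,0])
blk=at_z(d,(278,187),.058);print('block outer',blk)
for p in[(269,151),(288,156)]:
    q=at_z(d,p,.048);print(q,'case z centre',.21-(blk-q)@u-.075)
t=cam('top');print('mat/others');
for k in('glass','jigger','olives'):print(k,[(np.round(r['uv']),round(r['conf'],2)) for r in ctrl.place_of('top',k)[:2]])
```

```text
block outer [ 0.4754 -0.1126  0.058 ]
[ 0.4704 -0.0752  0.048 ] case z centre 0.09841743610917324
[ 0.4897 -0.0827  0.048 ] case z centre 0.10367170899431345
mat/others
glass [(array([393., 224.]), 0.56)]
jigger [(array([393., 206.]), 0.41)]
olives [(array([260., 187.]), 0.61)]
```

Both centres sit within 75–119 mm, so I'm handing the job in.

```bash
python3 -c "
from rig import ctrl
print(ctrl.finish_job())"
```

```text
the job is handed in; nothing more can be done
None
```

The case is tipped onto its back on the mat and both muddlers lie side by side on the felt bars, and I handed the job in at about 17 s; no verdict came back, but my last measurements were inside the limits.

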